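# Nest the washer tub and clip the rims together

## Robot

A 6-joint arm with a two-finger parallel gripper is mounted at the origin on the work surface. World frame = base frame: x ahead of the robot, y to its left, z up, the work surface at z = 0. Lengths are in mm, angles in rad, forces in N, time in s.
With the tool pointing down it reaches from about 275 to 1000 mm from the base axis. Payload 8.4 kg.
Tool frame: the origin (TCP) lies between the finger pads; the fingertips stand 17 mm ahead of it and the grasp point (between the pads) lies 2 mm behind it; z points along the fingers, y is the line along which they close (so a half turn about z gives the same grasp; the last joint's range is limited). The gripper opens to 85 mm and grips with 20 to 120 N. Pads are 22 mm wide; open, the fingers measure 114 mm over their backs; the gripper's body (76 mm by 85 mm) begins 54 mm behind the grasp point. The pads swing forward as they close: fully open they stand 13 mm farther back than shut.
Start: joints at [-1.161, 0.353, 1.633, -0, 1.155, -0.002], TCP at [250.161, -572.754, 248.281] pointing down, gripper open.
Joint ranges: [-2.63, 2.63], [-0.92, 2.1], [0.06, 2.66], [-1.3, 4.44], [0, 2.69], [-3.02, 3.02]. Speed limits (rad/s): [2.22, 2.22, 2.79, 3.14, 3.14, 3.14].

## Interface

Orientations are given as [roll, pitch, yaw] about the fixed x, y, z axes, in that order (R = Rz(yaw) Ry(pitch) Rx(roll)).
In Python, from rig import sense, grab_frame, sign_off gives the robot as it stands. The module is installed in compiled form; this text tells all that it offers.
- The arm moves only by the tool send_rows, never from a script. Its argument "moves" is a list that holds one entry, the list of rows, each a list of 7 numbers: the shift along the world's x, y, z in m, then the turn, a rotation vector about the world's x, y, z in rad, then the opening, from -1 (shut) to 1 (fully open). In form: [[[dx, dy, dz, rx, ry, rz, jaw], ...]]. A call has 1 to 10 rows; each row shifts and turns the commanded pose from where the row before left it; what a row does not reach is not made up. A row lasts 1/10 s, in which the tool goes at most 50 mm and 8.59 degrees, less where a joint would pass 70% of its speed; a pose out of reach is approached as far as the arm can. A call with a gripper value outside its range is refused whole. The fingers move at their own pace and stop on an object; "grip_force" is the grip in N (left out, the last holds). Time passes only in rows, so rows that do not move let the fingers close. It gives the time, the measured TCP pose, the force, the opening and the grip force at its end, in the units of the state.
- sense(): the state, without advancing time (a new reading comes with each control period).
- grab_frame(name): name is "side" or "top" or "wrist"; returns a dict with "img" (400x640x3 uint8, red, green, blue), "mtx" (3x3 intrinsics, pixels), "rvec" (rotation vector, rad) and "tvec" (3), from world to camera coordinates, as OpenCV has them; the wrist camera has in their place "T_tool_cam" (4x4, takes a point from camera to tool coordinates, whose origin is the TCP and whose axes are the flange's). Camera axes: x right, y down, z forward; pixel columns grow to the right and rows downward; lengths in mm; the calibration is good to about 2 mm. The wrist camera is an equidistant fisheye: a pixel r from the principal point sees the ray r / f radians off the axis. A picture is of the moment at which its call begins: read the wrist's pose just before it. There is no depth.
- sign_off(): hands the job in; it is judged then, once.
The state is a dict: "clock": time; "qpos": joint angles; "qvel": joint speeds; "joint_efforts": joint torques, N m; "eef_pos": TCP position; "tcp_rot": TCP orientation; "contact_force": force on the tool from outside, world axes, zero at the start; "wrist_torque": the same for the moment, N m; "opening": opening from 0.0 (shut) to 1.0 (fully open); "grasp_force": force on a finger pad.
Only numpy, scipy, OpenCV 4.12 (cv2) and the standard library are available. Lean on these libraries where they do the work, as an engineer would, in place of code of your own. Each camera call takes 0.05 s, during which the arm holds its last target. There are 200 camera calls.

## Task

Nest the loose white tub fully down into its twin on the screwed-down dark steel plate so that they sit level one in the other, then clip the two tubs together with the sprung clip: levers up, jaws biting over both rims at about the middle of either short end, and left there. The clip stands in a narrow rack where its levers cannot be reached, so lift it out by its sides and stand it on the bare rubber mat to take it again by the levers and squeeze it open. Leave the jar, valve, wrench, coupling and tape spool where they are.

Things in the scene. Friction and masses are not known exactly. Their poses are not given: they have to be found in the camera images.
- tub_loose: loose white plastic tub, open top, 80 g. Outside 96 x 62 mm at the rim, 72 x 38 mm at the foot, 56 mm high; 2.5 mm walls lean out 12 deg. x along its long side, z up, origin at the centre of its underside. Mid long sides, flush with the rim, flat upright grip ears 26 mm long, 12 mm high, 64 mm apart over their outer faces. Inner lugs hold a nested twin 18 mm higher, with 1.3 mm play.
- tub_fixed: the loose tub's twin (same shape and frame), fixed open side up on the organiser's deck (12 mm above the table) by a screwed dark steel foot plate 116 x 76 mm, 3 mm thick. Its rim at the short ends is 48 mm from its centre. Nested, the rims stand 18 mm one above the other and the two walls together are 6.3 mm thick, leaning out 12 deg.
- clip: steel sprung clip, 60 g, 78 mm high, standing jaws down, levers up. Origin: centre of its underside (closed); z up to the levers, y the way jaws and levers spread, x along the pivot, 42 mm up. The pose is that of its +y half, which leans by half the jaw angle. It stands by itself on its feet, 26 mm (y) x 24 mm. Free throat: 32 mm from the bite up to the pivot barrel.
- clip_bite (a point): midway between the clip's lips where they bite, 5 mm above its underside; same axes as the clip. The black lips are 24 mm wide (x), 1 mm apart closed and 20 mm apart fully open
- clip_cheeks (a point): centre between the clip's two flat steel side cheeks, 48 mm above its underside: 31 mm apart over their outer faces (x), each 20 mm wide (y) and 24 mm high; the hold for lifting it by its sides
- clip_levers (a point): centre between the clip's levers, 68 mm above its underside. Two plates 24 mm wide (x), 48 to 78 mm up; outer faces when closed 47 mm apart at the top, 33 mm at the bottom; squeezed fully open (about 14 N, use 20 to 25 N) upright, parallel and 28 mm apart
- clip_jaw (a joint): angle between the clip's halves: 0 closed, 0.5 rad fully squeezed open, about 0.15 rad when it bites on both tub walls
- rack: grey fixed rack in which the clip stands at the start: a 3 mm floor plate and two upright fins 82 mm high, 40 mm long (x), 56 mm apart inside (y), beside the clip's levers; open at its x ends. Same axes as the clip standing in it; origin at the centre of its underside on the deck
- mat_top (a point): centre of the top of a bare black rubber mat 110 x 110 mm, 2 mm thick, on the organiser's deck; flat and free for standing the clip on
- jar: translucent jar of rubber washers with a white twist cap, 74 mm wide, 90 mm high, on a small white turntable 120 mm wide; origin at its underside
- valve: chrome angle valve lying on the deck, 75 mm long, 30 mm high; origin under its middle
- pipe_wrench: steel pipe wrench lying on the deck, 205 mm long along x, 14 mm high; origin near its middle
- coupling: white polypropylene coupling, an upright tube 43 mm wide and 45 mm high; origin at its underside
- tape_spool: flat white tape spool, 44 mm wide, 16 mm high; origin at its underside
Not all that is in view belongs to the job. Of the things like the clip, leave any that is purple or red; of the rest the smaller one is meant.

How it is judged:
By the outcome, as a careful person would: the job done as asked, in the order asked, and still so for the second after the job is handed in, with the robot touching nothing.
It also fails if it takes over 72 s, if anything falls off the work surface, if the arm or the gripper's body presses on something with over 40 N, if the wrist force passes 120 N, or if a joint passes its speed limit or range.

## Working session

There is one attempt and no reset: what is moved stays moved. The work goes in short steps, Python scripts to look and compute and a tool call to move; the robot and the scene stay as the last step left them, time stands still between calls to the robot, and variables do not carry over. Pictures are saved under pics/ and viewed, at most 10 in all, crops included, and the job is handed in when it is done.

Besides the shell and the picture viewer there is one more tool, called after "Call:" in YAML: its name, and indented under it one key for each argument. send_rows: Moves the arm, as the interface text tells. Its arguments: {"type":"object","properties":{"moves":{"type":"array"},"grip_force":{"type":"number"}},"required":["moves"]}

```bash
mkdir -p pics
cat > h.py <<'E'
import numpy as np,cv2,pickle
from scipy.spatial.transform import Rotation as R
from rig import sense,grab_frame,sign_off
def save(n,f): cv2.imwrite(f'pics/{n}.png',f['img'][:,:,::-1])
def ray(f,uv,s=None):
    """ray origin, dir in world (mm)"""
    K=np.array(f['mtx']);d=np.array([(uv[0]-K[0,2])/K[0,0],(uv[1]-K[1,2])/K[1,1],1.])
    if 'rvec' in f:
        M=R.from_rotvec(np.ravel(f['rvec'])).as_matrix();return -M.T@np.ravel(f['tvec']),M.T@d
    r=np.hypot(d[0],d[1]);d=np.array([d[0]/r*np.sin(r),d[1]/r*np.sin(r),np.cos(r)]) if r>1e-9 else d
    T=np.array(f['T_tool_cam']);Rt=R.from_euler('xyz',s['tcp_rot']).as_matrix()
    return Rt@T[:3,3]+np.array(s['eef_pos']),Rt@T[:3,:3]@d
def plane(f,uv,z,s=None):
    o,d=ray(f,uv,s);return o+d*(z-o[2])/d[2]
def tri(rs):
    A=sum(np.eye(3)-np.outer(d,d)/(d@d) for o,d in rs);b=sum((np.eye(3)-np.outer(d,d)/(d@d))@o for o,d in rs)
    return np.linalg.solve(A,b)
def shoot(n,cam):
    s=sense();f=grab_frame(cam);save(n,f);pickle.dump((f,s),open(n+'.pkl','wb'));return f,s
def load(n): return pickle.load(open(n+'.pkl','rb'))
E
python3 - <<'E'
from h import *
for c in('top','side','wrist'):
    f,s=shoot(c+'0',c)
    print({k:np.round(v,3).tolist() for k,v in f.items() if k!='img'})
print(s)
a=np.vstack([load('top0')[0]['img'],])
E
```

```text
{'mtx': [[372.275, 0.0, 321.327], [0.0, 372.275, 202.552], [0.0, 0.0, 1.0]], 'rvec': [2.129, -2.112, 0.185], 'tvec': [7.638, 524.191, 884.405]}
{'mtx': [[401.179, 0.0, 329.277], [0.0, 401.179, 202.503], [0.0, 0.0, 1.0]], 'rvec': [2.349, -0.127, 0.049], 'tvec': [-491.696, 91.226, 1052.686]}
{'mtx': [[309.707, 0.0, 321.259], [0.0, 309.707, 205.029], [0.0, 0.0, 1.0]], 'T_tool_cam': [[0.001, -0.965, -0.261, 66.411], [1.0, 0.001, 0.001, -1.964], [-0.001, -0.261, 0.965, -125.429], [0.0, 0.0, 0.0, 1.0]]}
{'clock': 0.1, 'qpos': array([-1.16139327e+00,  3.53584369e-01,  1.63406899e+00, -9.57664369e-06,
        1.15521030e+00, -2.39892511e-03]), 'qvel': array([ 0.00016329, -0.0019453 , -0.0013578 ,  0.00282853,  0.00021121,
        0.00058878]), 'joint_efforts': array([ 6.39451573e-04, -6.06357908e+01, -3.42822289e+01,  2.09257405e-04,
        4.02444901e-03,  4.72073725e-05]), 'eef_pos': array([ 249.99604095, -572.37061644,  247.62937697]), 'tcp_rot': array([-3.14032163e+00,  5.70749714e-06,  4.11805861e-01]), 'contact_force': array([ 0.37085316,  0.05856991, -0.04674819]), 'wrist_torque': array([0.09339805, 0.00033484, 0.00462504]), 'grasp_force': 0.0, 'opening': 1.0021416364895688}
```

View pics/top0.png

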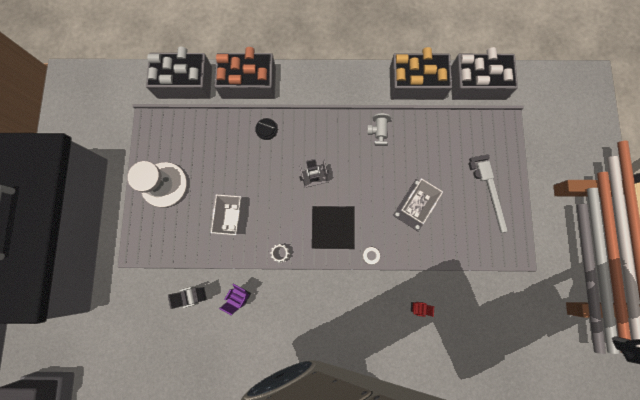

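View pics/side0.png

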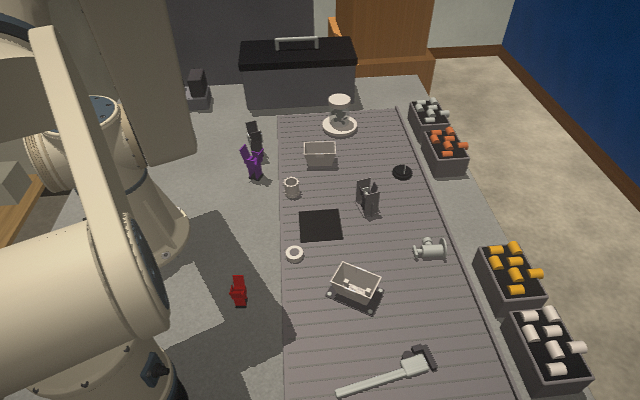

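The top view shows two tubs: the loose one at (228,215) and the fixed one, with a screwed plate, at (418,203). The mat is at (333,227). Things that could be the clip: the one in the rack (316,173), a black/silver one on the table (187,296), a purple one (236,298) and a red one (422,309). By the description it should be the one in the rack; I'll check its size in a close crop.

Run:
```python
from h import *
f,_=load('top0');g,_=load('side0')
for n,uv,z in [('loose',(228,215),60),('fixed',(418,203),60),('mat',(333,227),14),('clip',(316,173),60),('black',(187,296),40),('purple',(236,298),40),('jar',(164,184),12),('coup',(281,253),30),('spool',(371,256),20),('valve',(380,129),25)]:
    print(n,plane(f,uv,z).round(0))
print('cams',ray(f,(320,200))[0].round(),ray(g,(320,200))[0].round())
a=cv2.resize(f['img'][140:205,280:360],None,fx=5,fy=5,interpolation=3)
b=cv2.resize(f['img'][265:330,160:260],None,fx=4,fy=5,interpolation=3)
c=cv2.resize(g['img'][115:225,235:395],None,fx=5,fy=2.5*1,interpolation=3)
c=cv2.resize(g['img'][110:225,235:395],(800,575-325+25),interpolation=3)
im=np.vstack([np.hstack([a,b]),c]);print(im.shape)
cv2.imwrite('pics/crop.png',im[:600,:,::-1])
```

```text
loose [489. 242.  60.]
fixed [ 523. -227.   60.]
mat [467. -18.  14.]
clip [597.  26.  60.]
black [293. 336.  40.]
purple [289. 216.  40.]
jar [578. 428.  12.]
coup [399. 112.  30.]
spool [ 394. -114.   20.]
valve [ 729. -142.   25.]
cams [353.   2. 966.] [ 418. -732.  805.]
(600, 800, 3)
```

View pics/crop.png

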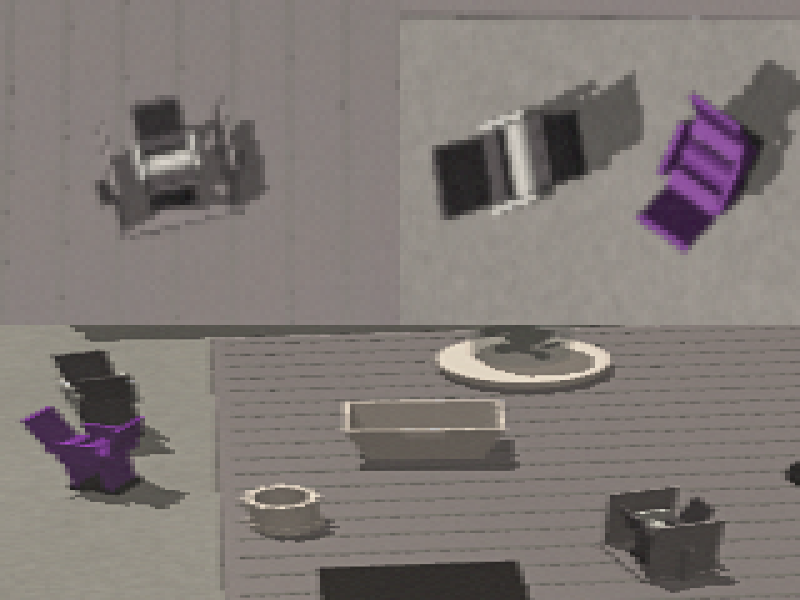

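The rack clip at (316,173) is the smaller black/silver one; the bigger one is loose on the table, and the purple and red ones stay where they are. Now I'll move the wrist camera over the fixed tub.

Call:
send_rows:
  moves:
    - [[0.02,0.036,0.002,0,0,-0.041,1],[0.02,0.036,0.002,0,0,-0.041,1],[0.02,0.036,0.002,0,0,-0.041,1],[0.02,0.036,0.002,0,0,-0.041,1],[0.02,0.036,0.002,0,0,-0.041,1],[0.02,0.036,0.002,0,0,-0.041,1],[0.02,0.036,0.002,0,0,-0.041,1],[0.02,0.036,0.002,0,0,-0.041,1],[0.02,0.036,0.002,0,0,-0.041,1],[0.02,0.036,0.002,0,0,-0.041,1]]

```text
clock: 1.15
eef_pos: [450.6, -211.1, 268.4]
tcp_rot: [3.142, -0.0, 0.0]
contact_force: [0.4, -0.3, 0.2]
opening: 1.0
grasp_force: 0.0
```

Run:
```python
from h import *
f,s=shoot('w1','wrist');print(s['clock'],s['eef_pos'].round(1),s['tcp_rot'].round(3),s['qvel'].round(2),s['qpos'].round(2))
```

```text
1.15 [ 450.6 -211.1  268.4] [ 3.142 -0.     0.   ] [ 0.83  0.   -0.05  0.    0.04  1.23] [-0.44  0.13  1.88  0.    1.13  1.13]
```

Call:
send_rows:
  moves:
    - [[0,0.045,0,0,0,0,1],[0,0.045,0,0,0,0,1],[0,0.045,0,0,0,0,1],[0,0.045,0,0,0,0,1],[0,0.02,0,0,0,0,1],[0,0,0,0,0,0,1]]

```text
clock: 1.8
eef_pos: [449.9, -10.6, 268.2]
tcp_rot: [-3.141, 0.0, 0.005]
contact_force: [0.0, -0.9, -0.2]
opening: 1.001
grasp_force: 0.0
```

Run:
```python
from h import *
f,s=shoot('w2','wrist');print(s['clock'],s['eef_pos'].round(1),s['tcp_rot'].round(3))
```

```text
1.8 [449.9 -10.6 268.2] [-3.141  0.     0.005]
```

Call:
send_rows:
  moves:
    - [[0,0.045,0,0,0,0,1],[0,0.045,0,0,0,0,1],[0,0.045,0,0,0,0,1],[0,0.045,0,0,0,0,1],[0,0.02,0,0,0,0,1],[0,0,0,0,0,0,1]]

```text
clock: 2.45
eef_pos: [450.7, 188.3, 268.1]
tcp_rot: [-3.141, -0.0, 0.004]
contact_force: [1.2, -0.8, 0.0]
opening: 1.001
grasp_force: 0.0
```

Run:
```python
from h import *
f,s=shoot('w3','wrist');print(s['clock'],s['eef_pos'].round(1),s['tcp_rot'].round(3))
a=[load(n)[0]['img'] for n in('w1','w2','w3')]
im=np.vstack([np.hstack([cv2.resize(a[0],(400,250),interpolation=3),cv2.resize(a[2],(400,250),interpolation=3)]),])
cv2.imwrite('pics/m.png',im[:,:,::-1])
```

```text
2.45 [450.7 188.3 268.1] [-3.141 -0.     0.004]
```

View pics/w2.png

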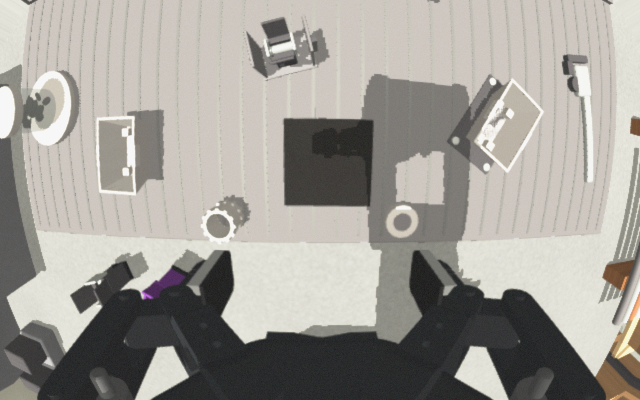

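View pics/m.png

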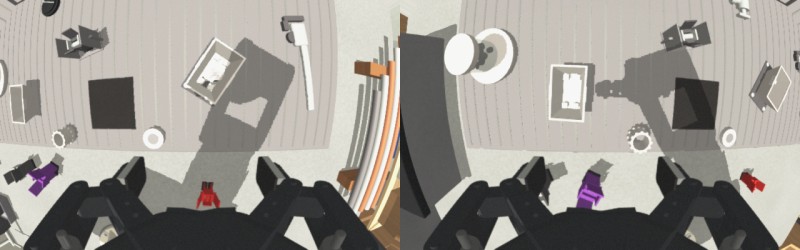

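w2: the fixed tub's rim centre is near (508,125), the loose one's near (117,155), the mat near (328,162) and the clip in its rack near (280,45). w1 shows the fixed tub from nearer, w3 the loose one. I'll extract the rims.

```bash
cat > rim.py <<'E'
from h import *
def rim(n,box,thr,z,dbg=None,close=True):
    f,s=load(n);x0,y0,x1,y1=box;c=f['img'][y0:y1,x0:x1].astype(int)
    m=((c.min(2)>thr)).astype(np.uint8)
    m=cv2.morphologyEx(m,cv2.MORPH_CLOSE,np.ones((3,3)))
    cs,_=cv2.findContours(m,cv2.RETR_EXTERNAL,cv2.CHAIN_APPROX_NONE)
    k=max(cs,key=lambda k:cv2.contourArea(cv2.convexHull(k)));k=cv2.convexHull(k)[:,0]+[x0,y0]
    P=np.array([plane(f,p,z,s)[:2] for p in k],np.float32)
    r=cv2.minAreaRect(P)
    (c0,(w,h),a)=r
    if w<h:a+=90;w,h=h,w
    a=(a+90)%180-90
    return np.array(c0),w,h,a,k,m
E
python3 - <<'E'
from rim import *
for n,box in [('w1',(280,50,410,180)),('w2',(460,60,560,190)),('w3',(230,90,320,210)),('w2',(85,100,148,210))]:
    for thr in (200,215,230):
        c,w,h,a,k,m=rim(n,box,thr,68);print(n,thr,c.round(1),round(w,1),round(h,1),round(a,1),k.min(0),k.max(0))
im=np.hstack([cv2.resize(load('w1')[0]['img'][50:180,280:410],(390,390),interpolation=0),cv2.resize(load('w3')[0]['img'][85:215,215:345],(390,390),interpolation=0)])
cv2.imwrite('pics/c2.png',im[:,:,::-1])
E
```

```text
w1 200 [ 533.8 -220.5] 99.8 37.3 -34.4 [294  59] [373 140]
w1 215 [ 533.8 -220.5] 99.6 36.3 -33.9 [294  60] [372 140]
w1 230 [ 541.9 -213.4] 102.1 33.7 -47.3 [294  61] [372 140]
w2 200 [ 527.3 -233.8] 98.1 66.2 -33.6 [476  78] [543 172]
w2 215 [ 526.9 -233.5] 97.4 65.1 -33.0 [477  78] [543 172]
w2 230 [ 527.1 -233.3] 96.3 64.2 -33.4 [478  79] [542 171]
w3 200 [489.7 247.9] 98.4 65.6 -4.0 [237 102] [299 195]
w3 215 [489.5 247.7] 97.3 65.0 -4.0 [238 103] [299 195]
w3 230 [489.7 247.7] 96.8 64.4 -4.0 [238 103] [299 195]
w2 200 [489.4 247.9] 98.6 64.2 -4.1 [ 96 116] [135 195]
w2 215 [489.4 247.7] 97.9 64.2 -4.9 [ 96 116] [135 195]
w2 230 [489.6 247.4] 96.7 64.0 -3.8 [ 96 116] [135 194]
```

View pics/c2.png

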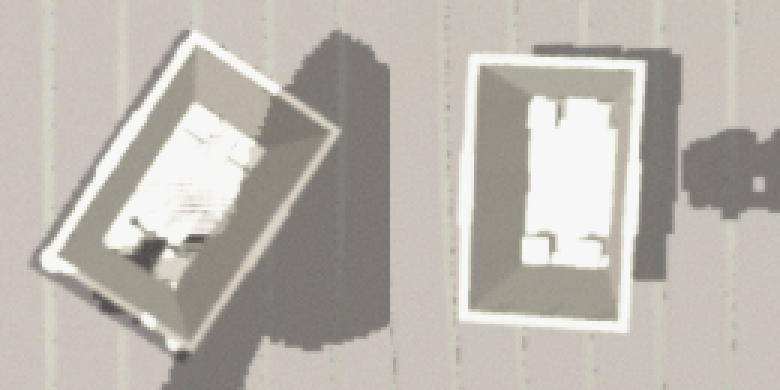

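Both views agree on the loose tub: (489.6, 247.6), rim at z≈68, yaw -4°. Grasping its ears with a high hold, so the tips stay clear of the fixed rim later.

Call:
send_rows:
  moves:
    - [[0.013,0.0197,-0.03,0,0,-0.025,1],[0.013,0.0197,-0.03,0,0,-0.025,1],[0.013,0.0197,-0.03,0,0,-0.024,1],[0,0,-0.03,0,0,0,1],[0,0,-0.03,0,0,0,1],[0,0,-0.03,0,0,0,1],[0,0,-0.021,0,0,0,1],[0,0,0,0,0,0,1],[0,0,0,0,0,0,1]]
  grip_force: 25

```text
clock: 3.4
eef_pos: [489.6, 244.9, 67.5]
tcp_rot: [3.141, 0.001, -0.074]
contact_force: [0.2, 0.3, 1.6]
opening: 1.0
grasp_force: 0.0
```

Run:
```python
from h import *
f,s=shoot('w4','wrist')
cv2.imwrite('pics/w4c.png',f['img'][:,:,::-1])
```

```text
(no output)
```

View pics/w4c.png

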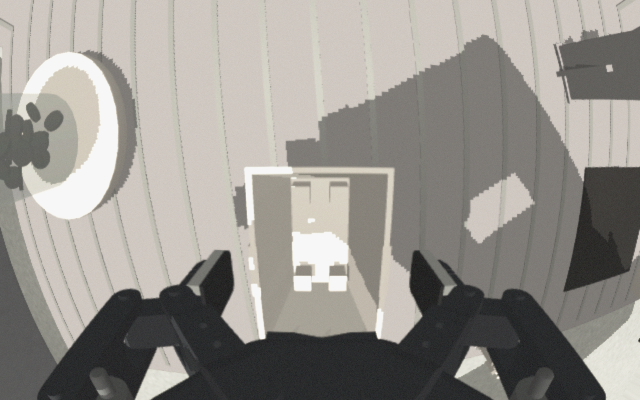

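w4: the rim spans columns 247–392, centred between the open pads (228 and 414). Closing.

Call:
send_rows:
  moves:
    - [[0,0,0,0,0,0,-1],[0,0,0,0,0,0,-1],[0,0,0,0,0,0,-1],[0,0,0,0,0,0,-1],[0,0,0,0,0,0,-1],[0,0,0,0,0,0,-1]]
  grip_force: 25

```text
clock: 4.05
eef_pos: [490.1, 246.4, 68.8]
tcp_rot: [-3.141, -0.002, -0.072]
contact_force: [0.3, -3.2, 6.4]
opening: 0.74
grasp_force: 26.4
```

Call:
send_rows:
  moves:
    - [[0,0,0.01,0,0,0,-1],[0,0,0.03,0,0,0,-1],[0,0,0.03,0,0,0,-1],[0,0,0.03,0,0,0,-1],[0,0,0.03,0,0,0,-1]]

```text
clock: 4.55
eef_pos: [489.0, 246.4, 199.6]
tcp_rot: [-3.141, -0.001, -0.072]
contact_force: [0.5, 0.5, -1.3]
opening: 0.739
grasp_force: 28.8
```

Held (63 mm opening). Carrying it towards the fixed tub, with two looks on the way.

Call:
send_rows:
  moves:
    - [[-0.007,-0.044,0.006,0,0,0,-1],[-0.007,-0.044,0.006,0,0,0,-1],[-0.007,-0.044,0.006,0,0,0,-1],[-0.007,-0.044,0.006,0,0,0,-1],[-0.007,-0.044,0.006,0,0,0,-1],[-0.007,-0.044,0.006,0,0,0,-1],[-0.007,-0.044,0.006,0,0,0,-1],[-0.007,-0.044,0.006,0,0,0,-1],[0,0,0,0,0,0,-1],[0,0,0,0,0,0,-1]]

```text
clock: 5.55
eef_pos: [433.0, -106.4, 246.2]
tcp_rot: [-3.141, -0.001, -0.075]
contact_force: [-0.2, 0.1, -0.9]
opening: 0.745
grasp_force: 28.8
```

Run:
```python
from h import *
f,s=shoot('w5','wrist');print(s['eef_pos'],s['tcp_rot'])
```

```text
[ 432.9565595  -106.41008528  246.18135728] [-3.14143412e+00 -1.30199924e-03 -7.50013712e-02]
```

Call:
send_rows:
  moves:
    - [[-0.005,-0.03,0,0,0,0,-1],[-0.005,-0.04,0,0,0,0,-1],[0,-0.03,0,0,0,0,-1],[0,0,0,0,0,0,-1],[0,0,0,0,0,0,-1]]

```text
clock: 6.1
eef_pos: [423.3, -204.6, 245.1]
tcp_rot: [-3.141, 0.001, -0.072]
contact_force: [-0.1, 0.6, -1.3]
opening: 0.738
grasp_force: 28.8
```

Run:
```python
from rim import *
f,s=shoot('w6','wrist');print(s['eef_pos'],s['tcp_rot'])
# where rim is expected
def proj(f,s,P):
    T=np.array(f['T_tool_cam']);Rt=R.from_euler('xyz',s['tcp_rot']).as_matrix()
    p=Rt.T@(np.array(P)-s['eef_pos']);p=T[:3,:3].T@(p-T[:3,3]);r=np.hypot(p[0],p[1]);t=np.arctan2(r,p[2])
    K=np.array(f['mtx']);return K[:2,2]+K[0,0]*t*p[:2]/r
M=R.from_euler('z',-33.4,degrees=True).as_matrix()
for n in('w2','w5','w6'):
    f,s=load(n)
    pc=np.array([proj(f,s,np.array([527,-233.4,68])+M@[a*48,b*31,0]) for a,b in((1,1),(1,-1),(-1,-1),(-1,1))]);print(pc.round().tolist())
    x0,y0=np.maximum(pc.min(0)-10,0).astype(int);x1,y1=(pc.max(0)+10).astype(int)
    for t in(150,200,215,230):
        c,w,h,a,k,m=rim(n,(x0,y0,x1,y1),t,68);print(n,t,c.round(1),round(w,1),round(h,1),round(a,1))
    cv2.imwrite(f'pics/f{n}.png',cv2.resize(f['img'][y0:y1,x0:x1],(390,390),interpolation=0)[:,:,::-1])
cv2.imwrite('pics/ff.png',np.hstack([cv2.imread('pics/fw5.png'),cv2.imread('pics/fw6.png')]))
```

```text
[ 423.3351074  -204.57658087  245.10666183] [-3.14077727e+00  5.80390634e-04 -7.17992794e-02]
[[512.0, 78.0], [543.0, 112.0], [507.0, 172.0], [473.0, 141.0]]
w2 150 [ 530.6 -237.9] 148.2 139.1 4.4
w2 200 [ 527.3 -233.8] 98.1 66.2 -33.6
w2 215 [ 526.9 -233.5] 97.4 65.1 -33.0
w2 230 [ 527.1 -233.3] 96.3 64.2 -33.4
[[437.0, 38.0], [483.0, 72.0], [443.0, 146.0], [393.0, 114.0]]
w5 150 [ 534.7 -235.8] 145.8 125.6 -4.0
w5 200 [ 558.8 -242.6] 87.1 52.5 -87.8
w5 215 [ 559.5 -248.9] 75.2 42.4 80.1
w5 230 [ 548.7 -246.8] 63.7 45.1 57.3
[[342.0, 27.0], [397.0, 59.0], [349.0, 141.0], [293.0, 110.0]]
w6 150 [ 530.8 -233. ] 138.1 122.1 -4.1
w6 200 [ 529.7 -224.5] 103.2 48.1 -34.0
w6 215 [ 529.8 -223.9] 103.1 46.8 -34.4
w6 230 [ 529.4 -224.4] 101.9 46.8 -33.8
```

View pics/ff.png

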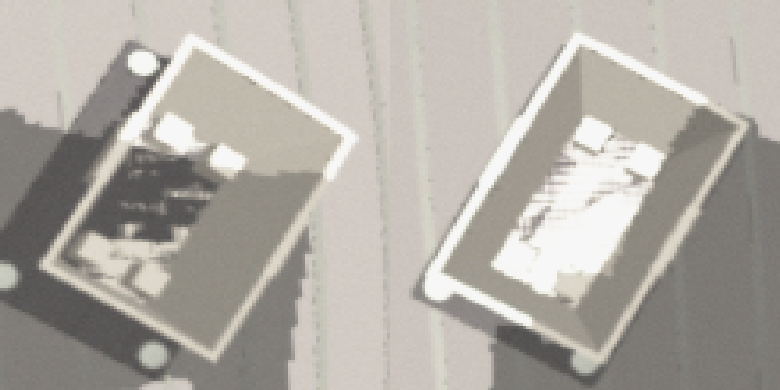

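The two crops show the fixed tub's rim corners clearly; the lower right side is in shadow. I'll cast the corners.

Run:
```python
from rim import *
C={'w5':[(190,36),(355,137),(215,359),(42,266)],'w6':[(187,36),(356,125),(212,359)],'w1':[(193,33),(337,130),(187,351),(48,261)]}
B={'w5':(383,28,493,156),'w6':(283,17,407,151),'w1':(280,50,410,180)}
rays=[[],[],[],[]]
for n,c in C.items():
    f,s=load(n);x0,y0,x1,y1=B[n]
    q=[((u+.0)*(x1-x0)/390+x0-.5,v*(y1-y0)/390+y0-.5) for u,v in c]
    P=np.array([plane(f,p,68,s)[:2] for p in q])
    for i,p in enumerate(q): rays[i].append(ray(f,p,s))
    print(n,P.round(1).tolist(),'ctr',((P[0]+P[2])/2).round(1),((P[1]+P[3])/2).round(1) if len(P)>3 else '', 'ang',np.degrees(np.arctan2(*(P[1]-P[2])[::-1])).round(1),np.linalg.norm(P[1]-P[2]).round(1))
print([tri(r).round(1).tolist() for r in rays])
# held tub in w6/w5
s=load('w6')[1]
```

```text
w5 [[582.1, -232.9], [549.1, -284.7], [470.9, -233.2], [503.2, -182.1]] ctr [ 526.5 -233.1] [ 526.1 -233.4] ang -33.4 93.6
w6 [[582.4, -234.2], [549.3, -284.8], [470.7, -234.0]] ctr [ 526.5 -234.1]  ang -32.8 93.6
w1 [[583.4, -232.7], [550.4, -283.6], [470.5, -231.2], [502.4, -182.4]] ctr [ 527. -232.] [ 526.4 -233. ] ang -33.2 95.5
[[583.2, -233.7, 65.8], [549.4, -284.0, 69.0], [470.9, -232.4, 70.3], [502.8, -182.3, 67.4]]
```

Run:
```python
from rim import *
for n in('w5','w6'):
    f,s=load(n);s=dict(s);s['eef_pos']=np.zeros(3);s['tcp_rot']=[np.pi,0,0]
    g=f['img'].min(2).astype(int)
    for v in(215,230,245): # left/right rim transitions
        r=g[v,235:405];print(n,v,np.where(np.abs(np.diff(r))>25)[0]+235)
    for u in(285,300,340,355):
        r=g[130:230,u];print('col',u,np.where(np.abs(np.diff(r))>25)[0]+130)
```

```text
w5 215 [256 293 349 350 386 387 392 393]
w5 230 [250 256 257 349 385 386 391]
w5 245 [239 240 293 294 321 349 384 390]
col 285 [165 166 167 173 174]
col 300 [173 176 181 186]
col 340 [167 173 177 178 180 181 186]
col 355 [167 173]
w6 215 [255 256 349 350 386 387 392 393]
w6 230 [250 256 257 293 294 349 386]
w6 245 [239 240 257 293 345 349 384 390]
col 285 [173 174]
col 300 [173 181 186]
col 340 [135 137 141 142 166 167 173 177 178 181 186]
col 355 [167 173]
```

Run:
```python
from rim import *
f,s=load('w6');s=dict(s);s['eef_pos']=np.zeros(3);s['tcp_rot']=[np.pi,0,0]
for z in(-3,-1,1):
    e=plane(f,(320,166.9),z,s);i=plane(f,(320,173.4),z,s);l=plane(f,(256.5,215),z,s);r=plane(f,(386.5,215),z,s);l2=plane(f,(257,230),z,s);r2=plane(f,(386,230),z,s)
    print(z,e.round(1),i.round(1),'c x',e[0]-48,i[0]-45.5,'y',-(l+r)[1]/2,-(l2+r2)[1]/2,'w',l[1]-r[1],l[0])
# fixed in current tool frame (camera measure)
t=load('w6')[1];M=R.from_euler('xyz',t['tcp_rot']).as_matrix()
print(M.T@(np.array([526.6,-233.4,68])-t['eef_pos']))
```

```text
-3 [47.2  2.4 -3. ] [44.5  2.4 -3. ] c x -0.77421050500066 -1.0325092022245599 y -1.7286825500282763 -1.721239165188134 w 57.20409734639284 26.162533613515215
-1 [47.5  2.4 -1. ] [44.8  2.4 -1. ] c x -0.49048722658939425 -0.705831708941929 y -1.7321899721200555 -1.7248625010321526 w 56.31327392273235 26.774269090146475
1 [47.8  2.4  1. ] [45.1  2.4  1. ] c x -0.20676394817812138 -0.379154215659284 y -1.7356973942118366 -1.7284858368761693 w 55.42245049907184 27.386004566777743
[105.16933106  21.48553361 177.02819225]
```

Fixed tub: (526.6, −233.4) as the camera measures it, yaw −33.2°. The held tub is seen at (−0.7, −1.7) in the tool, so the TCP target is (527.2, −235.5), yaw −0.579, with nested TCP z ≈ 87.

Call:
send_rows:
  moves:
    - [[0.026,-0.0077,-0.02,0,0,-0.127,-1],[0.026,-0.0077,-0.02,0,0,-0.127,-1],[0.026,-0.0077,-0.025,0,0,-0.127,-1],[0.0259,-0.0078,-0.025,0,0,-0.126,-1],[0,0,0,0,0,0,-1],[0,0,0,0,0,0,-1],[0,0,0,0,0,0,-1]]

```text
clock: 6.85
eef_pos: [526.8, -235.4, 156.0]
tcp_rot: [-3.142, 0.0, -0.576]
contact_force: [-0.3, -0.3, -0.3]
opening: 0.738
grasp_force: 28.8
```

Call:
send_rows:
  moves:
    - [[0.0003,0,-0.02,0,0,-0.003,-1],[0,0,-0.02,0,0,0,-1],[0,0,-0.014,0,0,0,-1],[0,0,-0.005,0,0,0,-1],[0,0,0,0,0,0,-1]]

```text
clock: 7.35
eef_pos: [527.0, -236.4, 96.4]
tcp_rot: [3.142, 0.0, -0.582]
contact_force: [0.8, 1.1, -0.1]
opening: 0.74
grasp_force: 28.8
```

Call:
send_rows:
  moves:
    - [[0,0,-0.003,0,0,0,-1],[0,0,-0.003,0,0,0,-1],[0,0,-0.002,0,0,0,-1],[0,0,0,0,0,0,-1]]

```text
clock: 7.75
eef_pos: [527.7, -236.5, 88.3]
tcp_rot: [-3.141, -0.001, -0.582]
contact_force: [0.9, 0.8, -0.8]
opening: 0.74
grasp_force: 28.8
```

Call:
send_rows:
  moves:
    - [[0,0,-0.001,0,0,0,-1],[0,0,-0.001,0,0,0,-1],[0,0,0,0,0,0,-1],[0,0,0,0,0,0,-1]]

```text
clock: 8.15
eef_pos: [527.6, -236.3, 86.8]
tcp_rot: [-3.141, -0.0, -0.582]
contact_force: [0.4, 4.7, 6.6]
opening: 0.737
grasp_force: 29.6
```

Contact came at z=86.8, exactly the expected nested height. Press a touch, then release.

Call:
send_rows:
  moves:
    - [[0,0,-0.001,0,0,0,-1],[0,0,0,0,0,0,-1],[0,0,0,0,0,0,-1]]

```text
clock: 8.45
eef_pos: [527.6, -236.3, 86.7]
tcp_rot: [-3.141, -0.0, -0.582]
contact_force: [-3.8, 5.3, 17.4]
opening: 0.736
grasp_force: 30.7
```

Call:
send_rows:
  moves:
    - [[0,0,0,0,0,0,1],[0,0,0,0,0,0,1],[0,0,0,0,0,0,1],[0,0,0,0,0,0,1],[0,0,0.01,0,0,0,1],[0,0,0.03,0,0,0,1],[0,0,0.04,0,0,0,1],[0,0,0.04,0,0,0,1]]

```text
clock: 9.25
eef_pos: [527.0, -236.4, 206.9]
tcp_rot: [3.141, 0.001, -0.582]
contact_force: [0.9, -0.4, -0.1]
opening: 1.0
grasp_force: 0.0
```

Call:
send_rows:
  moves:
    - [[-0.01,0,0.025,0,0,0.11,1],[-0.01,0.02,0.02,0,0,0.12,1],[-0.01,0.035,0.01,0,0,0.12,1],[-0.01,0.035,0.01,0,0,0.12,1],[-0.01,0.035,0.01,0,0,0.11,1],[0,0.01,0,0,0,0,1],[0,0,0,0,0,0,1],[0,0,0,0,0,0,1]]

```text
clock: 10.05
eef_pos: [477.7, -102.1, 280.4]
tcp_rot: [3.141, -0.0, -0.003]
contact_force: [-0.1, -0.2, 0.5]
opening: 0.998
grasp_force: 0.0
```

Run:
```python
from h import *
f,s=shoot('w7','wrist');print(s['eef_pos'],s['tcp_rot'])
```

```text
[ 477.66826426 -102.06985514  280.40006794] [ 3.14105264e+00 -3.34736761e-04 -2.98046697e-03]
```

Call:
send_rows:
  moves:
    - [[0.01,0.035,0,0,0,0,1],[0.01,0.04,0,0,0,0,1],[0.01,0.04,0,0,0,0,1],[0,0.02,0,0,0,0,1],[0,0,0,0,0,0,1],[0,0,0,0,0,0,1]]

```text
clock: 10.7
eef_pos: [507.5, 32.6, 279.8]
tcp_rot: [3.141, 0.001, -0.002]
contact_force: [0.6, 0.3, -0.6]
opening: 0.998
grasp_force: 0.0
```

Run:
```python
from rim import *
f,s=shoot('w8','wrist');print(s['eef_pos'],s['tcp_rot'])
def proj(f,s,P):
    T=np.array(f['T_tool_cam']);Rt=R.from_euler('xyz',s['tcp_rot']).as_matrix()
    p=Rt.T@(np.array(P)-s['eef_pos']);p=T[:3,:3].T@(p-T[:3,3]);r=np.hypot(p[0],p[1]);t=np.arctan2(r,p[2])
    K=np.array(f['mtx']);return K[:2,2]+K[0,0]*t*p[:2]/r
tiles=[]
for n,P in(('w7',(526.6,-234.4,80)),('w7',(597,26,60)),('w8',(597,26,60))):
    f,s=load(n);c=proj(f,s,P);print(n,c.round());x0,y0=int(max(c[0]-50,0)),int(max(c[1]-50,0))
    print(x0,y0);tiles.append(cv2.resize(f['img'][y0:y0+100,x0:x0+100],(400,400) if n=='w8' else (300,300),interpolation=0))
print([t.shape for t in tiles])
im=np.zeros((600,700,3),np.uint8);im[:300,:300]=tiles[0];im[300:,:300]=tiles[1];im[:400,300:]=tiles[2]
cv2.imwrite('pics/clip.png',im[:,:,::-1])
```

```text
[507.52284473  32.62713362 279.75485935] [ 3.14095563e+00  9.84935637e-04 -2.40757943e-03]
w7 [443. 142.]
392 92
w7 [211.  81.]
160 31
w8 [329. 102.]
278 51
[(300, 300, 3), (300, 300, 3), (400, 400, 3)]
```

View pics/clip.png

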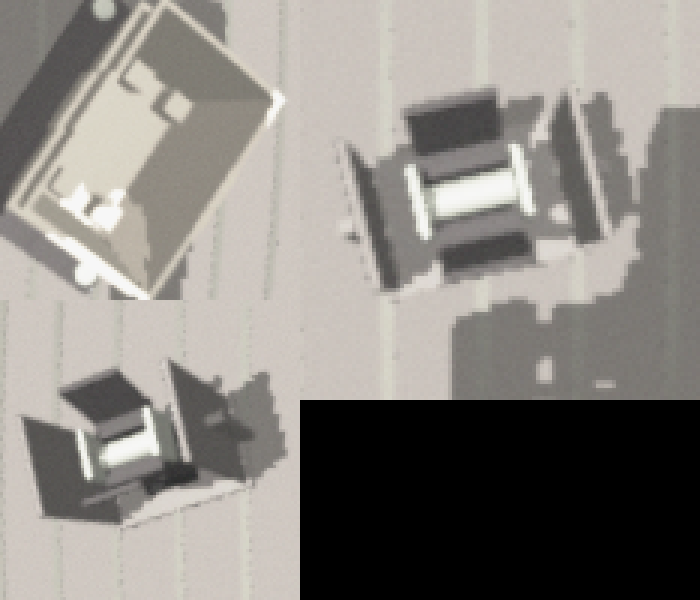

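Upper left: the tubs are nested evenly all round. Clip in rack (w8 tile): levers at (452,120) and (490,255), cheeks as bright strips at (420,200) and (522,180), fins at x≈360 and x≈590. So the fins stand beside the cheeks, not the levers as the text says. I'll triangulate before deciding.

Run:
```python
from h import *
f7,s7=load('w7');f8,s8=load('w8')
D={'ckL_far':((410,165),(82,430)),'ckL_near':((427,238),(88,478)),'ckR_far':((515,147),(150,407)),'ckR_near':((530,213),(158,457)),
'finL_far':((340,143),(22,418)),'finL_near':((380,292),(40,517)),'finR_far':((571,88),(167,362)),'finR_near':((607,237),(185,462)),'levL':((405,107),(62,390)),'levR':((497,90),(118,370))}
P={}
for k,(a,b) in D.items():
    r=[ray(f8,(278+(a[0]-300)/4-.4,51+a[1]/4-.4),s8),ray(f7,(160+b[0]/3-.4,31+(b[1]-300)/3-.4),s7)]
    P[k]=tri(r);print(k,P[k].round(1))
d=lambda a,b:np.linalg.norm(P[a]-P[b]).round(1)
print('cheeks',d('ckL_far','ckR_far'),d('ckL_near','ckR_near'),'len',d('ckL_far','ckL_near'),'fins',d('finL_far','finR_far'),d('finL_near','finR_near'),'len',d('finL_far','finL_near'),'lev w',d('levL','levR'))
print('ctr fins',(P['finL_far']+P['finL_near']+P['finR_far']+P['finR_near'])/4,'ctr ck',(P['ckL_far']+P['ckL_near']+P['ckR_far']+P['ckR_near'])/4)
for z in(94,):
  for a in('finL_far','finL_near','finR_far','finR_near'):
    u=D[a][0];print(a,plane(f8,(278+(u[0]-300)/4-.4,51+u[1]/4-.4),z,s8).round(1))
  q=[plane(f8,(278+(u[0]-300)/4-.4,51+u[1]/4-.4),75,s8).round(1) for u in [D[k][0] for k in('ckL_far','ckL_near','ckR_far','ckR_near')]];print('cheeks z75',q)
```

```text
ckL_far [606.9  51.2  71.2]
ckL_near [587.   46.6  76. ]
ckR_far [612.2  23.3  71.1]
ckR_near [593.4  19.5  71.8]
finL_far [611.2  67.9  89.7]
finL_near [572.6  57.6  95. ]
finR_far [624.9  10.   90.2]
finR_near [586.7   1.3  95.1]
levL [620.   51.6  88.9]
levR [624.1  28.5  90.6]
cheeks 28.5 28.1 len 21.0 fins 59.5 58.0 len 40.2 lev w 23.5
ctr fins [598.85980992  34.21035598  92.49828737] ctr ck [599.89675538  35.13229194  72.54020049]
finL_far [610.7  67.4  94. ]
finL_near [572.8  57.7  94. ]
finR_far [624.5  10.2  94. ]
finR_near [586.7   1.2  94. ]
cheeks z75 [array([606.6,  51. ,  75. ]), array([587. ,  46.6,  75. ]), array([611.4,  23.5,  75. ]), array([593.7,  19.6,  75. ])]
```

```bash
cat >> h.py <<'E'
def proj(f,s,P):
    T=np.array(f['T_tool_cam']);Rt=R.from_euler('xyz',s['tcp_rot']).as_matrix()
    p=Rt.T@(np.array(P)-s['eef_pos']);p=T[:3,:3].T@(p-T[:3,3]);r=np.hypot(p[0],p[1]);t=np.arctan2(r,p[2])
    K=np.array(f['mtx']);return K[:2,2]+K[0,0]*t*p[:2]/r
E
python3 - <<'E'
from h import *
f,s=load('w8');t=dict(s);t['eef_pos']=np.zeros(3);t['tcp_rot']=[0,0,0]
for z in(17,4):
  for y in(-42.5,-50,-57):
    for x in(11,-11): print('tool',(x,y,z),proj(f,t,(x,y-2,z)).round(0))
im=f['img'][200:340,150:330]
cv2.imwrite('pics/fing.png',cv2.resize(im,None,fx=4.2,fy=4.2,interpolation=0)[:,:,::-1])
E
```

```text
tool (11, -42.5, 17) [237. 236.]
tool (-11, -42.5, 17) [241. 274.]
tool (11, -50, 17) [223. 235.]
tool (-11, -50, 17) [227. 274.]
tool (11, -57, 17) [210. 235.]
tool (-11, -57, 17) [215. 273.]
tool (11, -42.5, 4) [230. 246.]
tool (-11, -42.5, 4) [235. 287.]
tool (11, -50, 4) [215. 245.]
tool (-11, -50, 4) [220. 286.]
tool (11, -57, 4) [201. 245.]
tool (-11, -57, 4) [207. 285.]
```

View pics/fing.png

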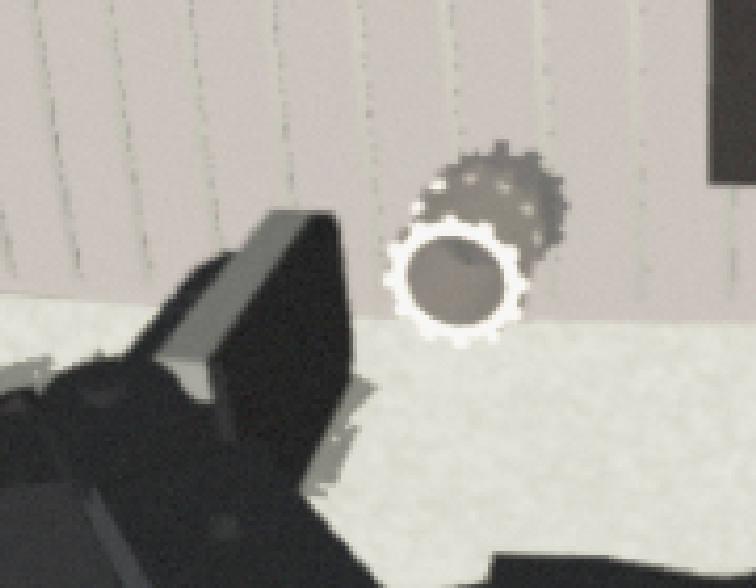

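The measurements confirm it: the fins are 56 mm apart across the *cheeks* (31 mm). Two fingers 14.5 mm thick need about 60 mm, so a cheek hold cannot fit there. The levers point out of the rack's open ends. I'll still lift it by its sides without squeezing it open, by pinching the side edges of the near lever plate (24 mm) just outside the fins. Then I'll stand it on the mat as asked.

Call:
send_rows:
  moves:
    - [[0.0165,-0.0014,-0.02,0,0,0.058,-0.2],[0.0165,-0.0014,-0.03,0,0,0.057,-0.2],[0.0165,-0.0014,-0.03,0,0,0.057,-0.2],[0.0166,-0.0014,-0.03,0,0,0.057,-0.2],[0,0,-0.02,0,0,0,-0.2],[0,0,0,0,0,0,-0.2],[0,0,0,0,0,0,-0.2],[0,0,0,0,0,0,-0.2]]

```text
clock: 11.55
eef_pos: [574.1, 27.2, 151.7]
tcp_rot: [3.141, -0.002, 0.226]
contact_force: [-0.4, -1.2, 0.3]
opening: 0.397
grasp_force: 0.0
```

Run:
```python
from h import *
f,s=shoot('w9','wrist');print(s['eef_pos'],s['tcp_rot'],s['opening'])
# expected pixel of lever/cheek points (with camera bias: measured coords)
c=np.array([599.4,34.8]);e=np.array([.974,.225]);n=np.array([.225,-.974])
for nm,a,b,z in(('levnear L',-23,-12,93),('levnear R',-23,12,93),('levfar L',23,-12,93),('levfar R',23,12,93),('cheekL',0,-15.5,75),('cheekR',0,15.5,75)):
    print(nm,proj(f,s,[*(c+a*e+b*n),z]).round(1))
g=f['img'].min(2).astype(int)
for v in range(195,330,12): print(v,[(int(i)+200,int(d)) for i,d in enumerate(np.diff(g[v,200:440])) if abs(d)>35])
```

```text
[574.10265135  27.19671899 151.66914189] [ 3.14118405e+00 -1.82479188e-03  2.25741007e-01] 0.396520727859063
levnear L [302.3 225. ]
levnear R [340.5 224.9]
levfar L [301.2 151.5]
levfar R [341.6 151.4]
cheekL [298.1 183.5]
cheekR [344.6 183.5]
195 [(271, -46), (288, 61), (304, -56)]
207 [(283, 66), (302, -43), (303, -65), (337, 50), (338, 65), (361, -67)]
219 [(278, 40), (301, -58), (302, -52), (339, 81), (360, -47), (405, 46)]
231 [(404, 53)]
243 [(270, -40), (285, 53), (286, 54), (287, 46), (355, -37), (356, -88)]
255 [(254, -50), (255, -58), (256, -39), (286, 55), (287, 77), (297, -41), (298, -66), (354, -37), (355, -78), (356, -40), (364, 47)]
267 [(249, -66), (250, -53), (261, 41), (287, 84), (288, 36), (294, -55), (295, -64)]
279 [(212, 38), (213, 40), (235, -46), (236, -61), (267, 46), (268, 47), (272, -69), (286, 36), (287, 88), (292, -71), (293, -41), (369, 60), (370, 37), (373, -63), (374, -44), (406, 37)]
291 [(284, 48), (285, 85), (289, -70), (290, -40)]
303 [(282, 69), (283, 45), (286, -41), (287, -70)]
315 [(273, 41), (279, 36), (280, 94), (283, -42), (284, -62), (366, 47)]
327 [(274, 61), (275, 58), (281, -49), (282, -53)]
```

The lever edges at columns 302–338 sit centred between the pads (286–356), as predicted. Descending.

Call:
send_rows:
  moves:
    - [[0,0,-0.02,0,0,0,-0.2],[0,0,-0.015,0,0,0,-0.2],[0,0,-0.01,0,0,0,-0.2],[0,0,-0.009,0,0,0,-0.2],[0,0,-0.008,0,0,0,-0.2],[0,0,0,0,0,0,-0.2],[0,0,0,0,0,0,-0.2]]

```text
clock: 12.3
eef_pos: [573.0, 27.8, 88.0]
tcp_rot: [-3.141, 0.001, 0.227]
contact_force: [-2.9, -0.8, -1.7]
opening: 0.4
grasp_force: 1.4
```

Call:
send_rows:
  moves:
    - [[0,0,0,0,0,0,-0.5],[0,0,0,0,0,0,-1],[0,0,0,0,0,0,-1],[0,0,0,0,0,0,-1],[0,0,0,0,0,0,-1]]
  grip_force: 35

```text
clock: 12.8
eef_pos: [573.7, 27.8, 88.5]
tcp_rot: [3.141, -0.001, 0.227]
contact_force: [-0.2, 0.9, -1.1]
opening: 0.264
grasp_force: 34.3
```

Call:
send_rows:
  moves:
    - [[0,0,0.005,0,0,0,-1],[0,0,0.01,0,0,0,-1],[0,0,0.01,0,0,0,-1],[0,0,0.015,0,0,0,-1],[0,0,0.02,0,0,0,-1],[0,0,0.02,0,0,0,-1],[0,0,0.02,0,0,0,-1],[0,0,0.02,0,0,0,-1],[0,0,0,0,0,0,-1]]

```text
clock: 13.7
eef_pos: [575.3, 27.9, 212.2]
tcp_rot: [3.141, -0.006, 0.227]
contact_force: [0.1, 0.8, 0.3]
opening: 0.265
grasp_force: 34.3
```

Run:
```python
from h import *
f,s=shoot('w10','wrist');f9,s9=load('w9')
t,_=shoot('top1','top');sd,_=shoot('side1','side');print(s['eef_pos'],s['opening'],s['grasp_force'])
g=f['img'].min(2).astype(int)
for v in range(120,260,10): print(v,[(int(i)+230,int(d)) for i,d in enumerate(np.diff(g[v,230:410])) if abs(d)>30])
# clip-dark pixels in side view near the expected place
def pj(f,P):
    return cv2.projectPoints(np.array([P],float),f['rvec'],f['tvec'],f['mtx'],None)[0].ravel()
for z in(200,160,120): print('side',z,pj(sd,[599,33,z]).round(),'top',pj(t,[599,33,z]).round())
a=sd['img'].astype(int).min(2);c=pj(sd,[599,33,160]).astype(int)
sub=a[c[1]-45:c[1]+45:3,c[0]-45:c[0]+45:2]
for r in sub: print(''.join('#' if x<60 else '+' if x<90 else '.' if x<150 else ' ' for x in r))
```

```text
[575.30313426  27.94293754 212.22529356] 0.26461963170162034 34.32953059673309
120 [(373, -48)]
130 [(351, -41)]
140 [(308, -35), (339, -54)]
150 [(285, -33), (286, -36), (294, 33), (312, 53), (340, -48)]
160 [(286, -62), (287, -36), (312, 47), (320, -32)]
170 [(286, -37), (287, -64)]
180 [(286, -36), (287, -70)]
190 [(287, -34), (288, 46), (289, 45), (294, -78), (349, 33), (355, -54), (361, 32), (365, -37)]
200 [(289, 35), (294, -84), (303, 39), (320, -45), (346, -32), (363, -36), (400, 38)]
210 [(289, 33), (294, -77), (363, -41), (398, 41)]
220 [(289, 61), (294, -57), (298, -67), (344, 43), (362, -45), (397, 47)]
230 [(297, -44), (298, -59), (344, 46), (345, 51), (361, -49), (396, 52)]
240 [(347, 39), (360, -34)]
250 [(272, -33), (292, -43), (350, 31), (361, -34)]
side 200 [370. 153.] top [311. 155.]
side 160 [369. 166.] top [312. 161.]
side 120 [368. 178.] top [312. 166.]
   ..++.++...############.............+....##
    .........############..............#...+#
     ........##########+#+..................#
+      ......+#########+#...............+....
.+++.      ..##########++...
[... 467 characters left out ...]
..........
.....................##+##..........####+#...
.....................#####.........#####+###.
....................######........+#####.###.
.....................#####.........#########+
......................++............#######+.
.................#++++++.....................
.................++++++......................
.................+++++#......................
................+++++++......................
................++++++++.+##.................
................++++++++++++.................
................#+++++++#+++.................
.................+++++++++#+.................
................+..+.+++#++..................
.................+.+++++#++..................
```

The clip is out of the rack and hanging upright (side view). Measuring the mat.

Run:
```python
from h import *
for n,b in(('w2',(270,105,385,220)),('w7',(180,100,420,300)),('w8',(340,80,520,330))):
    f,s=load(n);x0,y0,x1,y1=b
    m=(f['img'][y0:y1,x0:x1].max(2)<70).astype(np.uint8)
    m=cv2.morphologyEx(m,cv2.MORPH_OPEN,np.ones((9,9)))
    k=max(cv2.findContours(m,0,cv2.CHAIN_APPROX_NONE)[0],key=cv2.contourArea)
    k=cv2.convexHull(k)[:,0]+[x0,y0]
    P=np.array([plane(f,p,14,s)[:2] for p in k],np.float32);print(n,cv2.minAreaRect(P),k.min(0),k.max(0))
```

```text
w2 ((467.50567626953125, -18.031978607177734), (104.40953063964844, 106.78336334228516), 0.9878954291343689) [285 120] [372 203]
w7 ((473.25958251953125, -14.457077026367188), (102.11044311523438, 101.70441436767578), 81.41588592529297) [219 143] [296 219]
w8 ((309.97430419921875, -217.50010681152344), (265.31707763671875, 132.99691772460938), 81.21839141845703) [410 254] [519 329]
```

Call:
send_rows:
  moves:
    - [[-0.02,-0.008,0,0,0,0,-1],[-0.035,-0.014,0,0,0,0,-1],[-0.035,-0.014,0,0,0,0,-1],[-0.03,-0.012,-0.02,0,0,0,-1],[-0.013,-0.004,-0.03,0,0,0,-1],[0,0,-0.03,0,0,0,-1],[0,0,-0.02,0,0,0,-1],[0,0,-0.01,0,0,0,-1],[0,0,0,0,0,0,-1],[0,0,0,0,0,0,-1]]

```text
clock: 14.85
eef_pos: [440.7, -24.1, 98.5]
tcp_rot: [-3.142, 0.0, 0.227]
contact_force: [0.6, 0.3, -0.1]
opening: 0.264
grasp_force: 34.3
```

Call:
send_rows:
  moves:
    - [[0,0,-0.004,0,0,0,-1],[0,0,-0.003,0,0,0,-1],[0,0,-0.002,0,0,0,-1],[0,0,0,0,0,0,-1],[0,0,0,0,0,0,-1]]

```text
clock: 15.35
eef_pos: [440.5, -24.2, 89.4]
tcp_rot: [3.142, -0.0, 0.227]
contact_force: [0.6, 0.1, 0.0]
opening: 0.254
grasp_force: 34.3
```

Call:
send_rows:
  moves:
    - [[0,0,-0.001,0,0,0,-1],[0,0,-0.001,0,0,0,-1],[0,0,0,0,0,0,-1],[0,0,0,0,0,0,-1]]

```text
clock: 15.75
eef_pos: [440.5, -24.2, 87.4]
tcp_rot: [3.142, 0.0, 0.227]
contact_force: [-1.3, -0.5, 3.4]
opening: 0.264
grasp_force: 34.6
```

Contact exactly at the expected height. Open slightly and withdraw upward.

Call:
send_rows:
  moves:
    - [[0,0,0,0,0,0,-0.35],[0,0,0,0,0,0,-0.3],[0,0,0,0,0,0,-0.2],[0,0,0,0,0,0,-0.1],[0,0,0.01,0,0,0,-0.1],[0,0,0.02,0,0,0,-0.1],[0,0,0.03,0,0,0,-0.1],[0,0,0.03,0,0,0,0.5],[-0.02,0,0.03,0,0,0,1],[-0.02,0,0.02,0,0,0,1]]

```text
clock: 16.75
eef_pos: [400.7, -24.2, 229.8]
tcp_rot: [3.141, -0.002, 0.227]
contact_force: [0.3, -0.1, 0.3]
opening: 0.933
grasp_force: 0.0
```

Call:
send_rows:
  moves:
    - [[-0.01,0,0.02,0,0,0,1],[0,0,0,0,0,0,1],[0,0,0,0,0,0,1]]

```text
clock: 17.05
eef_pos: [390.8, -24.2, 247.8]
tcp_rot: [3.141, -0.002, 0.227]
contact_force: [0.2, -0.7, -1.1]
opening: 1.001
grasp_force: 0.0
```

Run:
```python
from h import *
f,s=shoot('w11','wrist');sd,_=shoot('side2','side');tp,_=shoot('top2','top');print(s['eef_pos'],s['tcp_rot'],s['opening'])
e=np.array([.974,.226]);n=np.array([.226,-.974]);c=np.array([440.5,-24.2])+26.2*e+[0,1.7]
for a,b,z in((-23,-12,92),(-23,12,92),(23,-12,92),(23,12,92),(0,-15.5,74),(0,15.5,74)): print(a,b,proj(f,s,[*(c+a*e+b*n),z]).round(1))
p=proj(f,s,[*c,70]).astype(int);print(p)
def show(a,cx,cy,w,h,st):
    for r in a[cy-h:cy+h:st[0],cx-w:cx+w:st[1]]: print(''.join('@' if x<45 else '#' if x<75 else '+' if x<120 else '.' if x<190 else ' ' for x in r))
show(f['img'].min(2).astype(int),p[0],p[1],50,46,(2,1))
q=cv2.projectPoints(np.array([[*c,50.]]),sd['rvec'],sd['tvec'],sd['mtx'],None)[0].ravel().astype(int);print(q)
show(sd['img'].min(2).astype(int),q[0],q[1],36,30,(2,1))
```

```text
[390.81770348 -24.16075016 247.80637166] [ 3.14104373e+00 -1.92003541e-03  2.26770364e-01] 1.0007976786411348
-23 -12 [320.5 139. ]
-23 12 [347.  139.1]
23 -12 [320.5  88.5]
23 12 [347.3  88.8]
0 -15.5 [316.8 114.3]
0 15.5 [349.3 114.5]
[332 114]
. .. .... ..+###################################++++......... .   ...       ..  ..   ...  .....   ..
..... . . ..#############################################++..........    .. .     . . ..... ...   . 
. . ..  ...+####################################################++++........ ......... .  .. ...    
  ..  .. .++############################################################+++......... . .  ...     ..
   ...  ..+####################################################################++++........  .  . . 
.  ..   ..+############################################################################+++........  
  . .. ..+#####################################################################################++++.
 . . ....###########################################################################################
.. .....+####################################
[... 5292 characters left out ...]
@##@@@@#@@@@@#@@@@@@@@@@@@@@@#+............
............+#####@@@@@@@#####@@#@@@@@@@@@@@@@@@@@@#@#@@@@#+++++++++++++
..............#++#@@@@@@@@##@@@##@@@@@@@@@@@@@@@@@@@@#@@@@@#............
.....+..++++++####@@@@@@@@@##@@@@@@@@@@@@@@@@@@@@@#@@@#@@@@#+...........
..+............###@@@@@@@@@@@@@@#@@@@@@@@@@@@@@@@@#@@@@@@@@#+...........
.................#@@@@@@@@@@@@@#@@#@#@#@@@#@@@@@##@@@##@@@@@#.++.+++++++
................##@@@@@@@@@@@@#@#@@@#@@@@#@@@@@##@@@#@#@@@@@+...........
...............+###@@@@@@@@@@@@@@@@@#@@@@@#@@@#@@@@@@@@@@@@@@+..........
..+++++.++.++....##@@@@@@@@@@@@@@@@@@@@@@@@@@@######+...................
..................#@@######+#++++++#+++++#++#+#++#++#+#####+............
```

The clip stands upright on the mat: its levers are at u 321–346, v 88 and v 136, right where predicted (centre ≈ (466.6, −18.1)). Now turning to take it by the levers.

Call:
send_rows:
  moves:
    - [[0.0076,0.0006,-0.004,0,0,0.143,1],[0.0076,0.0006,-0.004,0,0,0.143,1],[0.0076,0.0006,-0.004,0,0,0.143,1],[0.0076,0.0006,-0.004,0,0,0.143,1],[0.0076,0.0006,-0.004,0,0,0.143,1],[0.0076,0.0006,-0.004,0,0,0.143,1],[0.0076,0.0006,-0.004,0,0,0.143,1],[0.0076,0.0006,-0.004,0,0,0.143,1],[0.0076,0.0006,-0.004,0,0,0.143,1],[0.0074,0.0007,-0.004,0,0,0.143,1]]

```text
clock: 18.2
eef_pos: [466.4, -18.0, 205.9]
tcp_rot: [-3.139, -0.0, 1.663]
contact_force: [0.4, -0.0, 0.9]
opening: 1.0
grasp_force: 0.0
```

Call:
send_rows:
  moves:
    - [[0,0,-0.02,0,0,0.141,1],[0,0,-0.03,0,0,0,1],[0,0,0,0,0,0,1],[0,0,0,0,0,0,1]]

```text
clock: 18.6
eef_pos: [465.8, -18.0, 156.6]
tcp_rot: [-3.139, -0.001, 1.797]
contact_force: [-0.2, -0.9, 0.7]
opening: 0.998
grasp_force: 0.0
```

Run:
```python
from h import *
f,s=shoot('w12','wrist');print(s['eef_pos'],s['tcp_rot'],s['qpos'].round(2))
e=np.array([.974,.226]);n=np.array([.226,-.974]);c=np.array([466.6,-18.1])
R_=R.from_euler('xyz',s['tcp_rot']).as_matrix();b=R_@[-.0,-1.73,0];c=c+b[:2];print(b)
for a,d,z in((-23.5,-12,92),(-23.5,12,92),(23.5,-12,92),(23.5,12,92),(0,-15.5,74),(0,15.5,74)): print(a,d,proj(f,s,[*(c+a*e+d*n),z]).round(1))
p=proj(f,s,[*c,80]).astype(int);print(p-[60,50])
for r in f['img'].min(2).astype(int)[p[1]-50:p[1]+40:3,p[0]-60:p[0]+60]: print(''.join('@' if x<45 else '#' if x<75 else '+' if x<120 else '.' if x<190 else ' ' for x in r))
```

```text
[465.75188328 -18.02653946 156.63421152] [-3.13883404e+00 -7.65048313e-04  1.79719641e+00] [-0.04  0.23  2.05  0.    0.87 -0.27]
[-1.68584452 -0.3883368   0.0047724 ]
-23.5 -12 [283.4 212.2]
-23.5 12 [284.8 246.6]
23.5 -12 [356.5 212.2]
23.5 12 [355.2 246.7]
0 -15.5 [320.1 200. ]
0 15.5 [320.2 241.6]
[260 173]
     ..+################################################################################################################
     .+#################################################################################################################
    .+##################################################################################################################
   ..+##################################################################################################################
   .+###################################################################################################################
  .+###########################################################@########################################################
  .+##############################################++++++++++++
[... 2141 characters left out ...]
@@@##@##@##@##@##@@@@@@@@@##@@@@@#@##@#@@@@#@@@@@@@#@@@@@@@@#@@@#@#@#######@@@@@###@@##+.......
........................+++#######@@@#@#@#@##@@##@@@###@@@@@#@@@@@@#@@@@@@##@@@#@@@@@@@#@@@@@@@@@@##@@@@@@@@@##+........
...................................+++++++#######@######@#@@@@@@@@@@@#@@#@##@@@@@@@@@#@@@@#@#@#@@@@@#@@#@@@###+....+.+..
................................................++++++#####@@@#@#@@@@@@@#@@#@@#@###@@#@@#@##@@#@#@@@@@#@#@@#++..........
+...+.++.......................................................+++++++#####@@@@#@@@#@@@@@#@@#@#@@@#@@@@@#@##+...........
....+.+++++..++++++...........................................................++++#####@##@@@###@#@@@#@@###+............
```

The levers are seen at columns 289–358 and rows 211–242, so the clip is about (1.3, 1.5) mm from the TCP; correcting and descending.

Call:
send_rows:
  moves:
    - [[0.0013,0.0015,-0.02,0,0,0,1],[0,0,-0.025,0,0,0,1],[0,0,-0.02,0,0,0,1],[0,0,-0.0115,0,0,0,1],[0,0,0,0,0,0,1],[0,0,0,0,0,0,1],[0,0,0,0,0,0,0.2],[0,0,0,0,0,0,0.1]]
  grip_force: 24

```text
clock: 19.45
eef_pos: [468.3, -16.6, 81.7]
tcp_rot: [3.14, 0.0, 1.798]
contact_force: [0.3, 0.3, 0.6]
opening: 0.696
grasp_force: 0.0
```

Call:
send_rows:
  moves:
    - [[0,0,0,0,0,0,-0.2],[0,0,0,0,0,0,-1],[0,0,0,0,0,0,-1],[0,0,0,0,0,0,-1],[0,0,0,0,0,0,-1],[0,0,0,0,0,0,-1],[0,0,0,0,0,0,-1]]
  grip_force: 24

```text
clock: 20.15
eef_pos: [467.8, -16.7, 82.2]
tcp_rot: [3.141, 0.0, 1.798]
contact_force: [-5.2, -0.6, 19.1]
opening: 0.396
grasp_force: 22.0
```

Call:
send_rows:
  moves:
    - [[0,0,0.001,0,0,0,-1],[0,0,0.001,0,0,0,-1],[0,0,0,0,0,0,-1],[0,0,0,0,0,0,-1]]
  grip_force: 25

```text
clock: 20.55
eef_pos: [466.9, -16.7, 83.4]
tcp_rot: [-3.14, -0.0, 1.798]
contact_force: [-5.3, -1.8, 8.7]
opening: 0.344
grasp_force: 25.0
```

Call:
send_rows:
  moves:
    - [[0,0,0.003,0,0,0,-1],[0,0,0.005,0,0,0,-1],[0,0,0.01,0,0,0,-1],[0,0,0.02,0,0,0,-1],[0,0,0.03,0,0,0,-1],[0,0,0.03,0,0,0,-1],[0,0,0.02,0,0,0,-1],[0,0,0,0,0,0,-1],[0,0,0,0,0,0,-1]]

```text
clock: 21.45
eef_pos: [467.7, -16.5, 201.2]
tcp_rot: [3.14, 0.0, 1.798]
contact_force: [-0.2, -0.3, -1.1]
opening: 0.322
grasp_force: 26.9
```

Run:
```python
from h import *
sd,s=shoot('side3','side');w,s=shoot('w13','wrist');print(s['eef_pos'],s['opening'],s['grasp_force'])
T=np.array(s['eef_pos']);e=np.array([.974,.226,0])
pj=lambda P:cv2.projectPoints(np.array([P],float),sd['rvec'],sd['tvec'],sd['mtx'],None)[0].ravel().round(1)
print('TCP',pj(T),'-61',pj(T-[0,0,61]),'-66',pj(T-[0,0,66]),'bite +-10',pj(T-[0,0,61]-10*e),pj(T-[0,0,61]+10*e))
q=pj(T-[0,0,40]).astype(int);print(q-[40,34])
for r in sd['img'].min(2).astype(int)[q[1]-34:q[1]+34:1,q[0]-40:q[0]+40]: print(''.join('@' if x<45 else '#' if x<75 else '+' if x<120 else '.' if x<190 else ' ' for x in r))
```

```text
[467.08940178 -16.52100632 200.38741819] 0.32520499693890564 26.893832087516785
TCP [318.1 170.1] -61 [318.7 189.3] -66 [318.7 190.8] bite +-10 [314.7 190.2] [322.5 188.4]
[278 148]
+..++++++++##@@#@#####...+#@@@@@@@@@@@@@@@@@@@@@@@@#+.+@@@@@@@@@@#+.........++++
+..........+@@@@@#####+....#@@@@@@@@@@@@@@@@@@@@@@@#+.#@@@@@@@@@@#++++++++++++++
+...........@@@@@@####+....+@@@@@@@@@@@@@@@@@@@@@@@#++@@@@@@@@@@#++++...........
............#@@@@@@###+....+@@@@@@@@@@@@@@@@@@@@@@@@##@##@@@@@@@+...............
+..........+#@@@@@@##+.+++++@@@@@@@@@@@@@@@@@@@@@@@@@@@@@@@@@@@#+...............
+...+++++++++#@@@@@@@#++...+#@@@@@@@@@@@+....@@@@@@@@@@@@@@@@@@+................
+..+++.++....+@@@@@@@#+....+@@@@@@@@@#+.....+#@@@@@@@@@@@@@@@@#+..........++++++
+.............+@@@@@@@#+...+@@@@@@@@@#+.....+#@@@@@@@@@@@@@@@@#.++++++++++++++++
+..............#@@@@@@@+...+@@@@@@@@@#......+#@@@@@@@@@@@@@@@#+.++..............
+...............+@@@@@@#+...@@@@@@@@@#++++++.+@@@@@@@@@@@@@@@#..................
+...............+@@@@@@@@###@@@@@@@@@#........#@@@@@@@@@@@@@#+..................
....+.+++++++++++#@@@@@@@@@
[... 3889 characters left out ...]
...................................................+
.+........................................................+++..................+
.+..........................................+++++++###@@@@@@+......++.++++++++++
.+.............................+++++++###@@@@@@@@@@@@@@@@@@@#++++++++++++++.....
.+...................+++###@@@@@@@@@@@@@@@@@@@@@@@@@@@@@@@@@#+..................
.+..................+@@@@@@@@@@@@@@@@@@@@@@@#@@@@@#@@@@@@@@@#+..................
.+................+++@@@@#@@@@@#@#@#@##@@@@@@@@@@@@@@@@@@@@@#+..................
.+...+++++++++++++.++@@@#@@#@@@#@@@@@@@#@@@#@@@##@@@@#@#@@@@#+..................
.+....+++.+..........@@@#@@#@@@@#@#@@@###@@#@@@@@@@@@@@@@@##@#..................
```

Run:
```python
from h import *
sd,_=load('side3');T=np.array([467.4,-16.5,200.8]);e=np.array([.974,.226,0]);n=np.array([.226,-.974,0])
pj=lambda P:(cv2.projectPoints(np.array([P],float),sd['rvec'],sd['tvec'],sd['mtx'],None)[0].ravel()-[278,148]).round(1)
for h in(66,69.4): 
    for sg in(-1,1): print(h,sg,'inner',pj(T+sg*10.9*e+12*n-[0,0,h]),'outer',pj(T+sg*23*e+12*n-[0,0,h-3.3]),'far inner',pj(T+sg*10.9*e-12*n-[0,0,h]))
```

```text
66 -1 inner [38.1 46.9] outer [33.3 47.1] far inner [35.1 40.5]
66 1 inner [46.6 44.8] outer [51.3 42.7] far inner [43.5 38.6]
69.4 -1 inner [38.1 47.9] outer [33.3 48.1] far inner [35.1 41.5]
69.4 1 inner [46.6 45.9] outer [51.3 43.7] far inner [43.5 39.6]
```

The clip is fully open (27.5 mm at the levers) and the geometry checks: bite 64.5 mm below the TCP. Carry it to the −x short end, tilted 12° to match the wall.

Call:
send_rows:
  moves:
    - [[0,-0.02,0,0,0,-0.134,-1],[0,-0.032,0,0,0,-0.134,-1],[0,-0.032,0,0,0,-0.134,-1],[0,-0.032,0,0,0,-0.135,-1],[0,-0.032,0,0,0,-0.135,-1],[-0.001,-0.031,0,0,0,-0.135,-1],[0,0,0,-0.0574,-0.0877,0,-1],[0,0,0,-0.0574,-0.0876,0,-1],[0,0,0,0,0,0,-1],[0,0,0,0,0,0,-1]]

```text
clock: 22.55
eef_pos: [466.0, -195.1, 200.2]
tcp_rot: [2.936, 0.0, 0.991]
contact_force: [-0.1, -0.1, -1.6]
opening: 0.327
grasp_force: 26.4
```

Run:
```python
from rim import *
f,s=shoot('w14','wrist');sd,_=shoot('side4','side');tp,_=shoot('top4','top')
M=R.from_euler('xyz',s['tcp_rot']).as_matrix();print(s['eef_pos'],M.round(3).tolist(),s['opening'],s['grasp_force'])
T=np.array(s['eef_pos']);print('bite now',T+64.5*M[:,2])
C=np.array([527,-235.8]);u=np.array([-.837,.548])
B=np.array([*(C+43.1*u),60.]);print('target TCP',B-64.5*M[:,2],'delta',B-64.5*M[:,2]-T)
# check tub rim in side and top views: white contour of nested rim
pj=lambda g,P:cv2.projectPoints(np.array([P],float),g['rvec'],g['tvec'],g['mtx'],None)[0].ravel().round(1)
v=np.array([.548,.837])
for a,b in((1,1),(1,-1),(-1,-1),(-1,1)):
    P=[*(C-a*48*u+b*31*v),86.];print(a,b,'wrist',proj(f,s,[*(np.array(P)+M@[0,-1.73,0])]).round(1),'side',pj(sd,P),'top',pj(tp,P))
g=f['img'].min(2).astype(int)
q=proj(f,s,[*(C+48*u),86]).astype(int);print('end mid',q)
```

```text
[ 465.96536517 -195.09761204  200.19814976] [[0.548, 0.819, 0.171], [0.837, -0.536, -0.112], [-0.0, 0.204, -0.979]] 0.32727631400635127 26.397480368614197
bite now [ 476.99248869 -202.33486893  137.06119814]
target TCP [ 479.89817648 -204.94394311  123.13695162] delta [ 13.93281131  -9.84633107 -77.06119814]
1 1 wrist [428.2 168.2] side [382. 272.] top [423.5 176.2]
1 -1 wrist [422.5 233.9] side [370.8 294.1] top [445.7 190. ]
-1 -1 wrist [322.4 243.1] side [329.4 276.5] top [425.2 222.9]
-1 1 wrist [322.5 170. ] side [342.  255.9] top [402.8 208.6]
end mid [324 207]
```

Run:
```python
from h import *
f,s=load('w14');g=f['img'].min(2).astype(int)
for v in(185,200,215): print('row',v,g[v,405:440].tolist())
for u in(360,385,410): print('col',u,g[150:185,u].tolist(),g[220:255,u].tolist())
for v in(165,180,235,240): print('row',v,g[v,300:345].tolist())
```

```text
row 185 [182, 180, 183, 182, 183, 181, 180, 180, 181, 184, 182, 183, 182, 179, 183, 182, 183, 182, 181, 182, 208, 244, 246, 238, 206, 193, 192, 192, 192, 190, 191, 188, 185, 184, 182]
row 200 [181, 181, 179, 179, 182, 182, 183, 180, 181, 181, 180, 182, 183, 182, 182, 180, 183, 181, 185, 215, 244, 246, 235, 201, 190, 191, 191, 192, 192, 189, 191, 191, 192, 191, 190]
row 215 [180, 182, 183, 183, 182, 180, 181, 180, 183, 181, 184, 181, 180, 182, 182, 181, 181, 185, 230, 245, 244, 225, 194, 190, 189, 189, 188, 191, 182, 155, 151, 173, 177, 177, 183]
col 360 [144, 121, 125, 126, 125, 126, 126, 127, 125, 128, 123, 135, 198, 234, 242, 243, 240, 208, 246, 247, 239, 185, 140, 153, 185, 195, 193, 195, 196, 194, 196, 196, 194, 195, 195] [132, 133, 131, 132, 134, 130, 135, 134, 133, 131, 134, 130, 132, 132, 133, 141, 163, 184, 175, 147, 119, 108, 106, 105, 107, 108, 105, 107, 106, 109, 107, 106, 108, 106, 106]
col 385 [115, 127, 126, 124, 126, 123, 126, 126, 126, 127, 124, 118, 175, 210, 188, 170, 239, 247, 247, 247, 246, 201, 174, 243, 233, 182, 156, 178, 206, 220, 223, 221, 220, 220, 221] [134
[... 719 characters left out ...]
, 245, 245, 245, 245, 245, 246, 247, 247, 247]
row 180 [80, 85, 82, 82, 78, 85, 85, 82, 81, 80, 82, 81, 88, 83, 83, 80, 82, 88, 135, 175, 191, 170, 97, 103, 175, 195, 195, 189, 175, 135, 125, 132, 158, 189, 193, 193, 195, 196, 193, 193, 194, 195, 196, 194, 194]
row 235 [156, 154, 153, 155, 148, 147, 147, 141, 141, 135, 135, 130, 128, 126, 123, 117, 122, 120, 118, 118, 116, 117, 115, 112, 113, 114, 114, 115, 110, 111, 114, 116, 122, 126, 124, 95, 76, 65, 65, 65, 64, 63, 62, 57, 56]
row 240 [86, 89, 87, 92, 98, 99, 97, 100, 108, 109, 119, 121, 140, 167, 169, 155, 152, 154, 157, 157, 156, 155, 158, 157, 159, 157, 163, 171, 159, 157, 159, 148, 125, 83, 77, 79, 78, 75, 77, 76, 74, 76, 67, 55, 56]
```

The tub's rim agrees with my estimate to about 1–2 mm. Descend along the wall's lean.

Call:
send_rows:
  moves:
    - [[0.0013,-0.0016,0,0,0,0,-1],[0.0017,-0.0011,-0.01,0,0,0,-1],[0.0035,-0.0023,-0.02,0,0,0,-1],[0.0026,-0.0017,-0.015,0,0,0,-1],[0.0017,-0.0011,-0.01,0,0,0,-1],[0.0014,-0.0009,-0.008,0,0,0,-1],[0,0,0,0,0,0,-1]]

```text
clock: 23.4
eef_pos: [478.4, -204.2, 136.6]
tcp_rot: [2.934, 0.0, 0.991]
contact_force: [-0.4, -0.5, -0.5]
opening: 0.318
grasp_force: 26.4
```

Call:
send_rows:
  moves:
    - [[0.0009,-0.0006,-0.005,0,0,0,-1],[0.0009,-0.0006,-0.005,0,0,0,-1],[0.0005,-0.0003,-0.003,0,0,0,-1],[0,0,0,0,0,0,-1],[0,0,0,0,0,0,-1]]

```text
clock: 23.9
eef_pos: [481.1, -205.8, 124.9]
tcp_rot: [2.932, -0.0, 0.991]
contact_force: [0.2, -0.8, 0.1]
opening: 0.323
grasp_force: 26.4
```

Call:
send_rows:
  moves:
    - [[0.0003,-0.0002,-0.0015,0,0,0,-1],[0,0,0,0,0,0,-1],[0,0,0,0,0,0,-0.3],[0,0,0,0,0,0,-0.2],[0,0,0,0,0,0,-0.1],[0,0,0,0,0,0,0],[0,0,0,0,0,0,0.1],[0,0,0,0,0,0,0.3],[0,0,0,0,0,0,0.4],[0,0,0,0,0,0,0.4]]

```text
clock: 24.9
eef_pos: [481.5, -206.0, 123.4]
tcp_rot: [2.932, -0.0, 0.991]
contact_force: [0.5, 0.3, 1.1]
opening: 0.699
grasp_force: 0.0
```

Run:
```python
from h import *
f,s=shoot('w15','wrist');print(s['eef_pos'],s['opening'],s['grasp_force'],s['contact_force'])
M=R.from_euler('xyz',s['tcp_rot']).as_matrix();T=np.array(s['eef_pos'])
g=f['img'].min(2).astype(int)
p=proj(f,s,T-5*M[:,2]).astype(int);print(p-[70,75])
for r in g[p[1]-75:p[1]+40:3,p[0]-70:p[0]+70:1]: print(''.join('@' if x<45 else '#' if x<75 else '+' if x<120 else '.' if x<190 else ' ' for x in r))
```

```text
[ 481.45040712 -205.99688199  123.35390147] 0.6990600289031164 0.0 [0.45885629 0.34165258 1.06410234]
[254 205]
...+...+......+++........+.+....++++++++++++++++++++++++++.       .. ......                                                                 
......++..............+...++..+.++++++++++++++++++++++++++.       ..  .....                                                                 
.+.....+...+....+.....++..+...++.+++++++#################+..      ...++++#+++++++++++..                                                     
...+......+..........++.....+...+++++++#@@@######@@@@@@@@#+.      .+@@@@@@@#######@@#+..                                                    
+.....+.+...........+.+.+...+++++++++++#@@#########@@@@@##+.      .+@@@@@@#@#######@#+..                                                ....
....+...............+.+..+..+++++++++++##@#########@@@@@@#..      .+@@@@@@#@#########+.                                                 ....
.+...+.+...........+++++++++++..++++++++@######+++++++++++.........+++++++++++++++###+.                                                 ....
+
[... 3810 characters left out ...]
..+....++.+++++++++++++...         ...++....+....++++......++++++++++++....++.....+..........+.+......+++++++++....                .+@@@
.+.+....++++++++++++++++++.....    ............+..+........++++++++++.....++..++.+++.+....+.............+++.......                     ..+@@
...+++++++++++++.....+.+...........+.................+..+++++++++..+..+........+....+..+.....................                           ..#@
++++++++++.............+.......++.................+.++++++++.+..+++...+.....++........+........  ........                               ...#
++++++...+.+......+...+......+.........+..+.++++++++++++++..+...+..+..++..+..+...+.....     .........                               ......+@
```

The fingers are clear of the levers, and the wall's rim (bright band) runs between the two black jaws: it straddles. Withdraw along the tool axis.

Call:
send_rows:
  moves:
    - [[0,0,0,0,0,0,0.6],[0,0,0,0,0,0,0.7],[-0.0009,0.0006,0.005,0,0,0,0.7],[-0.0017,0.0011,0.01,0,0,0,0.7],[-0.0034,0.0022,0.02,0,0,0,0.7],[-0.0034,0.0022,0.02,0,0,0,0.7],[-0.0051,0.0034,0.03,0,0,0,0.8],[-0.02,0.02,0.03,0,0,0,1],[-0.03,0.03,0.02,0,0,0,1],[-0.03,0.03,0.02,0,0,0,1]]

```text
clock: 25.95
eef_pos: [385.8, -115.8, 279.9]
tcp_rot: [2.931, -0.001, 0.99]
contact_force: [-0.1, 0.4, 1.2]
opening: 0.995
grasp_force: 0.0
```

Run:
```python
from h import *
f,s=shoot('w16','wrist');sd,_=shoot('side5','side');tp,_=shoot('top5','top');print(s['eef_pos'])
M=R.from_euler('xyz',s['tcp_rot']).as_matrix()
def show(a,p,w,h,st):
    print(p)
    for r in a[max(p[1]-h,0):p[1]+h:st,p[0]-w:p[0]+w]: print(''.join('@' if x<45 else '#' if x<75 else '+' if x<120 else '.' if x<190 else ' ' for x in r))
P=np.array([486,-209,90.])
show(f['img'].min(2).astype(int),proj(f,s,P).astype(int),65,70,3)
q=cv2.projectPoints(P[None],sd['rvec'],sd['tvec'],sd['mtx'],None)[0].ravel().astype(int)
show(sd['img'].min(2).astype(int),q+[10,5],50,38,2)
for n in('top','side'):
    a=load(n+'0')[0]['img'].astype(int);b=load(n+'5')[0]['img'].astype(int)
    m=(np.abs(a-b).max(2)>50).astype(np.uint8);k,_,st,_=cv2.connectedComponentsWithStats(cv2.morphologyEx(m,cv2.MORPH_OPEN,np.ones((3,3))));print(n,[r.tolist() for r in st[1:] if r[4]>25])
```

```text
[ 385.78110327 -115.8403922   279.91631797]
[401 203]
..................................................................................................................................
..................................................................................................................................
..................................................................................................................................
..................................................................................................................................
..................................................................................................................................
..................................................................................................................................
..................................................................................................................................
.................................................................................................................................
[... 9534 characters left out ...]
 10, 4, 34]]
side [[0, 0, 8, 7, 51], [0, 11, 16, 13, 167], [242, 18, 13, 11, 111], [0, 25, 147, 303, 14959], [238, 40, 31, 32, 824], [162, 91, 12, 15, 100], [229, 94, 79, 83, 2191], [140, 109, 57, 58, 2007], [121, 110, 9, 27, 174], [34, 134, 23, 18, 219], [329, 163, 8, 6, 34], [308, 166, 20, 5, 74], [371, 184, 6, 9, 42], [171, 198, 79, 68, 2612], [139, 238, 18, 33, 316], [322, 249, 9, 12, 83], [288, 255, 9, 4, 29], [336, 255, 8, 24, 126], [281, 261, 41, 18, 516], [164, 263, 52, 50, 1678], [251, 264, 30, 38, 604], [8, 277, 320, 123, 13660], [349, 280, 16, 9, 69], [349, 286, 16, 9, 71], [366, 288, 5, 6, 27], [99, 297, 13, 17, 135], [81, 382, 8, 6, 33], [107, 388, 7, 5, 30], [0, 391, 8, 9, 47]]
```

The side view shows the clip standing, levers up, on the middle of the short end. Both rims are level, and nothing else was touched. Handing in.

```bash
python3 -c "
from rig import sign_off
print(sign_off())"
```

```text
the job is handed in; nothing more can be done
None
```

Handed in at about 26 s: the tubs are nested level and clipped at the middle of one short end, levers up, via a stand on the mat. One deviation: I lifted the clip by one lever's side edges without squeezing it, because the fins stood beside the cheeks, not the levers as stated, so I judged there was no room for the fingers.

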